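# Rerack the reagent bottles in reverse order

### The arm

A 7-joint arm with a two-finger parallel gripper is mounted at the origin on the work surface. World frame = base frame: x ahead of the robot, y to its left, z up, the work surface at z = 0. Lengths are in m, angles in rad, forces in N, time in s.
With the tool pointing down it reaches from about 0.425 to 0.825 m from the base axis. Payload 3.6 kg.
Tool frame: the origin (TCP) lies midway between the tips of the shut fingers; the grasp point (between the pads) lies 19 mm behind it (arm.hold_point_z is the distance from the TCP to the grasp point, in m); z points along the fingers, y is the direction in which the jaws open and shut (so a half turn about z gives the same grasp; the last joint's range is limited). The gripper opens to 93 mm and grips with 3 to 60 N. Pads are 15 mm wide; open, the fingers measure 128 mm over their backs; the gripper's body (75 mm by 188 mm) begins 65 mm behind the grasp point.
Start: joints at [1.294, 0.615, -0.013, 1.423, 0.008, 1.103, -0.04], TCP at [0.161, -0.63, 0.219] pointing down, gripper open.
Joint ranges: [-3.12, 3.12], [-0.3, 2.06], [-1.34, 1.32], [0.26, 2.42], [-1.36, 4.5], [0.01, 1.98], [-2.84, 2.84]. Speed limits (rad/s): [2.79, 2.79, 3.14, 3.14, 3.14, 3.14, 3.14].

### API

Orientations are given as a rotation vector (axis times angle).
In Python, from bench import arm gives the robot as it stands.
- The arm moves only by the shell command python3 -m handwheel 'ROWS' [FORCE]. ROWS is JSON, a list that holds one entry, the list of rows, each a list of 7 numbers: the opening, from -1 (shut) to 1 (fully open), then the shift along the tool's x, y, z in mm, then the turn, a rotation vector about the tool's x, y, z in degrees. A call has 1 to 5 rows; each row shifts and turns the pose as measured when the row begins, along the tool's axes as they then stand; what a row does not reach is not made up. A row lasts 1/8 s, in which the tool goes at most 62.5 mm and 10.7 degrees, less where a joint would pass 70% of its speed; a pose out of reach is approached as far as the arm can. A call with a gripper value outside its range is refused whole. The fingers move at their own pace and stop on an object; FORCE is the grip in N (left out, the last holds). Time passes only in rows, so rows that do not move let the fingers close. It gives the time, the measured TCP pose, the force and the opening at its end, in the units of the state.
- arm.get_obs(): the state, without advancing time (a new reading comes with each control period).
- arm.camera(name): name is "scene" or "top"; returns a dict with "frame" (384x512x3 uint8, red, green, blue), "mtx" (3x3 intrinsics, pixels), "R" (3x3) and "t" (3): a world point X has camera coordinates R X + t. Camera axes: x right, y down, z forward; pixel columns grow to the right and rows downward; lengths in m; the calibration is good to about 2 mm. A picture is of the moment at which its call begins. There is no depth.
- arm.hand_in(): hands the job in, once; it reports no verdict.
The state is a dict: "clock": time; "q": joint angles; "qvel": joint speeds; "effort": joint torques, N m; "tool_pos": TCP position; "tool_rot": TCP orientation; "ft_force": force on the tool from outside, world axes, zero at the start; "torque": the same for the moment, N m; "grip_width": opening from 0.0 (shut) to 1.0 (fully open).
Only numpy, scipy, OpenCV 4.12 (cv2) and the standard library are available. Lean on these libraries where they do the work, as an engineer would, in place of code of your own. Each camera call takes 0.05 s, during which the arm holds its last target. There are 200 camera calls.

### The job

Move the four reagent bottles from the grey cups on the white tray into the empty blue rack in reverse order, ready for use from the other end: the bottle at the left end of the tray as the robot sees it goes to the right end of the rack, the next one beside it, and so on, so that the left-most comes from the tray's right end. Stand each bottle upright on the floor of its own compartment and let go; set them down rather than drop them, and do not tip any over.

Things in the scene. Friction and masses are not known exactly. Their poses are not given: they have to be found in the camera images.
- round: Round reagent bottle, 40 mm across, straight sides to 56 mm, sloping shoulder to a 20 mm neck at 68 mm, cap 29 mm across from 80 to 104 mm (total height 104 mm), about 150 g. White plastic with a round blue screw cap 24 mm tall, best gripped by the cap. Loose. Origin: centre of its underside, z up through the cap. 
- square: Square reagent bottle, 37 x 37 mm, straight sides to 54 mm, shoulder to a 20 mm neck at 64 mm, cap 29 mm across from 74 to 98 mm (total height 98 mm), about 150 g. White plastic with a round blue screw cap 24 mm tall, best gripped by the cap. Loose. Origin: centre of its underside, z up through the cap. 
- flask: Conical flask, 43 mm across at the foot narrowing to a 19 mm neck at 64 mm, cap 25 mm across from 84 to 108 mm (total height 108 mm), about 140 g. White plastic with a round blue screw cap 24 mm tall, best gripped by the cap. Loose. Origin: centre of its underside, z up through the cap. 
- jar: Wide-mouth jar, 42 mm across, straight sides to 54 mm, 33 mm neck, wide cap 39 mm across from 66 to 90 mm (total height 90 mm), about 140 g. White plastic with a round blue screw cap 24 mm tall, best gripped by the cap. Loose. Origin: centre of its underside, z up through the cap. 
- tray: White tray, fixed, 86 x 270 mm, on the robot's left or right; its four cups stand in a row along its y at +94.5, +31.5, -31.5, -94.5 mm. Origin: centre of its underside, on the bench; y towards the robot's left, x away from it, turned up to 17 degrees. Open fingers have room on the x sides of a cap, not between neighbours. A pen and a pipette (to 24 mm high) lie beside it; ends have 14 mm lips.
- rack: Blue rack, empty, fixed, on the other side from the tray; 68 x 285 mm with end ledges, 20 mm high, 5 mm walls; four open compartments 58 x 58 mm inside, in a row along its y at +94.5, +31.5, -31.5, -94.5 mm, floors 5 mm above its origin. Origin: centre of its underside, on the bench; y towards the robot's left, x away from it, turned up to 17 degrees. A petri dish 15 mm high lies near.
- cup_round: Square open cup of grey plastic, 61 x 61 mm outside, 16 mm tall, 4 mm walls and floor, fixed on the white tray; the round bottle starts in it. Which of the tray's four places this cup has varies. Origin: centre of its underside, 5 mm above the bench; axes as the tray's.
- cup_square: Square open cup of grey plastic, 61 x 61 mm outside, 16 mm tall, 4 mm walls and floor, fixed on the white tray; the square bottle starts in it. Which of the tray's four places this cup has varies. Origin: centre of its underside, 5 mm above the bench; axes as the tray's.
- cup_flask: Square open cup of grey plastic, 61 x 61 mm outside, 16 mm tall, 4 mm walls and floor, fixed on the white tray; the conical flask starts in it. Which of the tray's four places this cup has varies. Origin: centre of its underside, 5 mm above the bench; axes as the tray's.
- cup_jar: Square open cup of grey plastic, 61 x 61 mm outside, 16 mm tall, 4 mm walls and floor, fixed on the white tray; the wide-mouth jar starts in it. Which of the tray's four places this cup has varies. Origin: centre of its underside, 5 mm above the bench; axes as the tray's.
Mind the look-alikes: they are no part of the job. What is shaped like the square but orange is not meant. Leave any green look-alike of the jar alone.

How it is judged:
At the end, for the whole second after the job is handed in: Each bottle stands in the compartment mirroring its start (nth from the left on the tray = nth from the right in the rack): foot within 15 mm of the compartment centre along each rack axis, underside within 4 mm of its floor, upright within 0.1 rad, at rest (((y of cup_round in the frame of tray between 0.0745 and 0.1145 m and y of round in the frame of rack between -0.1095 and -0.0795 m) or (y of cup_round in the frame of tray between 0.0115 and 0.0515 m and y of round in the frame of rack between -0.0465 and -0.0165 m) or (y of cup_round in the frame of tray between -0.0515 and -0.0115 m and y of round in the frame of rack between 0.0165 and 0.0465 m) or (y of cup_round in the frame of tray between -0.1145 and -0.0745 m and y of round in the frame of rack between 0.0795 and 0.1095 m)) and x of round in the frame of rack between -0.015 and 0.015 m and z of round in the frame of rack between 0.001 and 0.009 m and angle between each of round, square, flask, jar's own z axis and vertical below 0.1 rad and linear speed of each of round, square, flask, jar below 0.02 m/s and angular speed of each of round, square, flask, jar below 0.2 rad/s and ((y of cup_square in the frame of tray between 0.0745 and 0.1145 m and y of square in the frame of rack between -0.1095 and -0.0795 m) or (y of cup_square in the frame of tray between 0.0115 and 0.0515 m and y of square in the frame of rack between -0.0465 and -0.0165 m) or (y of cup_square in the frame of tray between -0.0515 and -0.0115 m and y of square in the frame of rack between 0.0165 and 0.0465 m) or (y of cup_square in the frame of tray between -0.1145 and -0.0745 m and y of square in the frame of rack between 0.0795 and 0.1095 m)) and x of square in the frame of rack between -0.015 and 0.015 m and z of square in the frame of rack between 0.001 and 0.009 m and ((y of cup_flask in the frame of tray between 0.0745 and 0.1145 m and y of flask in the frame of rack between -0.1095 and -0.0795 m) or (y of cup_flask in the frame of tray between 0.0115 and 0.0515 m and y of flask in the frame of rack between -0.0465 and -0.0165 m) or (y of cup_flask in the frame of tray between -0.0515 and -0.0115 m and y of flask in the frame of rack between 0.0165 and 0.0465 m) or (y of cup_flask in the frame of tray between -0.1145 and -0.0745 m and y of flask in the frame of rack between 0.0795 and 0.1095 m)) and x of flask in the frame of rack between -0.015 and 0.015 m and z of flask in the frame of rack between 0.001 and 0.009 m and ((y of cup_jar in the frame of tray between 0.0745 and 0.1145 m and y of jar in the frame of rack between -0.1095 and -0.0795 m) or (y of cup_jar in the frame of tray between 0.0115 and 0.0515 m and y of jar in the frame of rack between -0.0465 and -0.0165 m) or (y of cup_jar in the frame of tray between -0.0515 and -0.0115 m and y of jar in the frame of rack between 0.0165 and 0.0465 m) or (y of cup_jar in the frame of tray between -0.1145 and -0.0745 m and y of jar in the frame of rack between 0.0795 and 0.1095 m)) and x of jar in the frame of rack between -0.015 and 0.015 m and z of jar in the frame of rack between 0.001 and 0.009 m); the robot touches nothing.
It fails at once if a bottle is tipped over (more than 45 degrees from upright) (angle between any of round, square, flask, jar's own z axis and vertical above 0.79 rad).
It fails at once if a bottle is dropped or thrown (faster than 0.7 m/s while no finger touches it: a free fall of 25 mm) ((linear speed of round above 0.7 m/s and contact force between the fingers and round below 0.05 N) or (linear speed of square above 0.7 m/s and contact force between the fingers and square below 0.05 N) or (linear speed of flask above 0.7 m/s and contact force between the fingers and flask below 0.05 N) or (linear speed of jar above 0.7 m/s and contact force between the fingers and jar below 0.05 N)).
It also fails if it takes over 109 s, if anything falls off the work surface, if the arm or the gripper's body presses on something with over 40 N, if the wrist force passes 120 N, or if a joint passes its speed limit or range.

## Working session

There is one attempt and no reset: what is moved stays moved. The work goes in short steps, Python scripts to look and compute and a shell command to move; the robot and the scene stay as the last step left them, time stands still between calls to the robot, and variables do not carry over. Pictures are saved under pics/ and viewed, about 12 in all and at most 16, crops included, and the job is handed in when it is done.

```bash
ls; mkdir -p pics; python3 - <<'E'
from bench import arm
import cv2,numpy as np
for n in("scene","top"):
    c=arm.camera(n);cv2.imwrite(f"pics/{n}0.png",c["frame"][:,:,::-1]);np.savez(f"{n}0.npz",**c)
    print(n,c["mtx"].round(1).tolist(),c["R"].round(3).tolist(),c["t"].round(3).tolist())
o=arm.get_obs();print({k:np.round(v,3).tolist() for k,v in o.items()},arm.hold_point_z)
E
```

```text
pics
scene [[393.9, 0.0, 261.8], [0.0, 393.9, 189.3], [0.0, 0.0, 1.0]] [[-0.273, 0.962, -0.017], [0.824, 0.225, -0.519], [-0.496, -0.156, -0.855]] [0.157, -0.404, 1.271]
top [[357.1, 0.0, 253.7], [0.0, 357.1, 191.1], [0.0, 0.0, 1.0]] [[-0.024, -1.0, 0.009], [-0.982, 0.021, -0.189], [0.188, -0.013, -0.982]] [-0.0, 0.523, 0.881]
{'clock': 0.1, 'q': [1.293, 0.616, -0.013, 1.425, 0.008, 1.103, -0.04], 'qvel': [-0.001, -0.003, -0.002, -0.004, 0.001, -0.003, -0.0], 'effort': [0.001, -46.004, 0.21, -16.624, -0.061, 0.017, 0.0], 'tool_pos': [0.161, -0.629, 0.218], 'tool_rot': [-3.115, -0.393, 0.0], 'ft_force': [-0.766, 0.336, -0.091], 'torque': [0.041, -0.02, 0.034], 'grip_width': 1.002} 0.0188
```

View pics/top0.png

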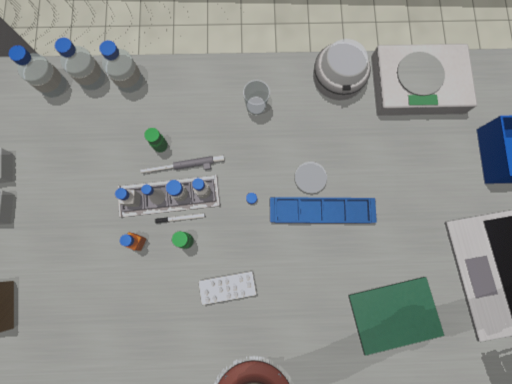

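View pics/scene0.png

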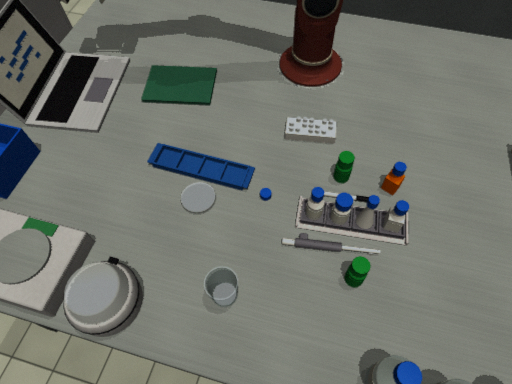

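The top view has the tray on the robot's left, with caps at px (122,194), (147,190), (174,188) and (199,185). The rack is on the right, (270-376, 198-223). Things I could mistake for the targets:
- Orange square bottle at (132,241).
- Green jars at (156,140) and (182,240).
- Loose blue cap at (251,198).
- Three large bottles at top left.

I'll use the four white bottles standing in grey cups, and check them in one close crop while measuring.

```bash
cat > h.py <<'E'
import numpy as np,cv2
def load(n,k=0): return dict(np.load(f"{n}{k}.npz"))
def ray(c,uv,z):
    d=c["R"].T@np.linalg.solve(c["mtx"],[uv[0],uv[1],1]); o=-c["R"].T@c["t"]
    return o+d*(z-o[2])/d[2]
def proj(c,X):
    p=c["mtx"]@(c["R"]@np.asarray(X)+c["t"]); return p[:2]/p[2]
def tri(cs,uvs):
    A=[];b=[]
    for c,uv in zip(cs,uvs):
        o=-c["R"].T@c["t"];d=c["R"].T@np.linalg.solve(c["mtx"],[*uv,1]);d/=np.linalg.norm(d)
        P=np.eye(3)-np.outer(d,d);A.append(P);b.append(P@o)
    X=np.linalg.lstsq(np.vstack(A),np.hstack(b),rcond=None)[0]
    return X
def blobs(c,roi=None,lo=(105,120,60),hi=(125,255,255),amin=15):
    h=cv2.cvtColor(c["frame"],cv2.COLOR_RGB2HSV);m=cv2.inRange(h,lo,hi)
    n,l,s,ce=cv2.connectedComponentsWithStats(m)
    return [(ce[i].round(1).tolist(),s[i].tolist()) for i in range(1,n) if s[i][4]>=amin],m,l
E
python3 - <<'E'
from h import *
T,S=load("top"),load("scene")
bt=[b for b in blobs(T)[0]]; bs=[b for b in blobs(S)[0]]
for n,b in(("top",bt),("scene",bs)):
    print(n);[print(x) for x in b]
a=cv2.resize(T["frame"][165:260,105:230],None,fx=6.2,fy=6.2,interpolation=cv2.INTER_CUBIC)[:300]
a=cv2.resize(T["frame"][170:222,108:228],(790,342),interpolation=cv2.INTER_CUBIC)
b=cv2.resize(S["frame"][178:248,288:416],(790,250*1),interpolation=cv2.INTER_CUBIC)
b=cv2.resize(S["frame"][180:248,290:416],(463,250),interpolation=cv2.INTER_CUBIC)
im=np.zeros((594,790,3),np.uint8);im[:342]=a;im[343:593,:463]=b
cv2.imwrite("pics/crop.png",im[:,:,::-1])
E
```

```text
top
([63.2, 45.6], [55, 38, 17, 18, 219])
([107.6, 48.1], [100, 41, 17, 16, 199])
([18.9, 54.2], [8, 45, 22, 20, 301])
([496.6, 149.7], [478, 115, 34, 68, 1943])
([197.9, 183.9], [193, 179, 11, 11, 100])
([173.6, 187.4], [166, 180, 16, 15, 186])
([146.3, 189.2], [141, 185, 11, 10, 82])
([121.0, 193.3], [115, 188, 13, 11, 102])
([251.3, 197.9], [247, 193, 10, 11, 87])
([322.6, 210.0], [270, 198, 106, 25, 2609])
([125.8, 240.0], [120, 235, 13, 11, 109])
scene
([21.4, 36.7], [17, 31, 9, 12, 29])
([16.9, 49.6], [13, 45, 9, 11, 29])
([29.3, 48.9], [26, 45, 7, 8, 18])
([24.3, 61.2], [20, 53, 9, 17, 44])
([1.7, 59.4], [0, 57, 5, 6, 16])
([12.9, 61.9], [10, 58, 7, 9, 25])
([19.8, 76.4], [17, 73, 6, 8, 25])
([7.0, 136.1], [0, 123, 22, 34, 387])
([202.3, 165.7], [148, 143, 107, 45, 2064])
([399.9, 167.9], [394, 162, 13, 14, 122])
([317.5, 193.7], [312, 187, 12, 15, 144])
([265.3, 193.4], [260, 188, 11, 12, 111])
([344.2, 201.1], [336, 193, 17, 18, 239])
([373.5, 201.2], [368, 195, 12, 14, 116])
([402.0, 206.8], [396, 200, 13, 15, 145])
([408.6, 373.0], [396, 361, 26, 23, 485])
```

View pics/crop.png

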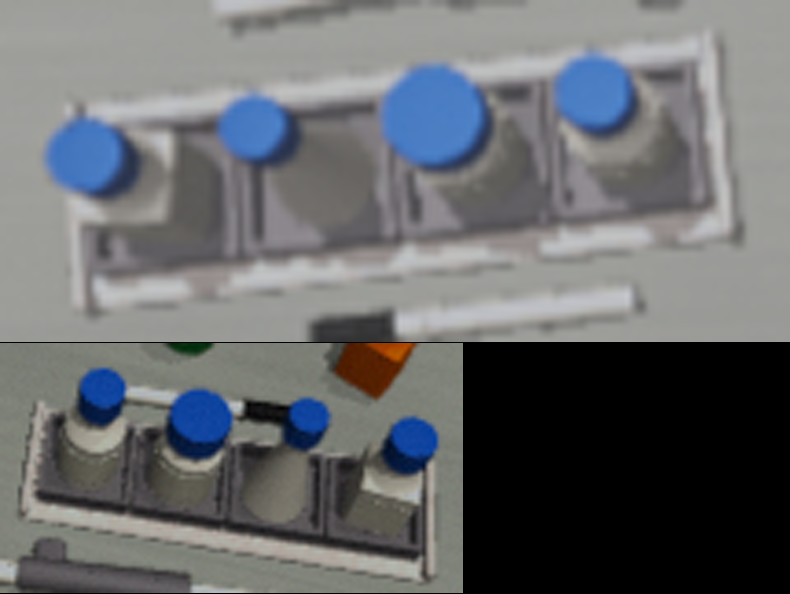

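The crop shows, left to right: square, flask, jar (wide cap), round. All four are white with blue caps. In the rack, right to left, that order is square −94.5, flask −31.5, jar +31.5, round +94.5.

```bash
python3 - <<'E'
from h import *
T,S=load("top"),load("scene")
print("cams",(-T["R"].T@T["t"]).round(3),(-S["R"].T@S["t"]).round(3))
cap={"square":(.107,[121,193.3],[402,206.8]),"flask":(.117,[146.3,189.2],[373.5,201.2]),"jar":(.099,[173.6,187.4],[344.2,201.1]),"round":(.113,[197.9,183.9],[317.5,193.7])}
for k,(z,u,v) in cap.items():
    print(k,"top@",ray(T,u,z-.006).round(4),"scene@",ray(S,v,z-.012).round(4),"tri",tri([T,S],[u,v]).round(4))
def rect(c,m,z):
    ys,xs=np.nonzero(m); P=np.array([ray(c,(x,y),z)[:2] for x,y in zip(xs,ys)],np.float32)
    (cx,cy),sz,a=cv2.minAreaRect(P*1000); bx=cv2.boxPoints(((cx,cy),sz,a)); 
    e=bx[1]-bx[0];f=bx[2]-bx[1]; l=e if np.linalg.norm(e)>np.linalg.norm(f) else f
    if l[1]<0:l=-l
    return np.round([cx,cy,*sz],1), "yaw of y axis deg",np.degrees(np.arctan2(-l[0],l[1])).round(2)
for n,c,u in(("top",T,(322,210)),("scene",S,(202,166))):
    b,m,l=blobs(c); lab=l[l.shape[0]*0+int(u[1]),int(u[0])]
    lab=[i for i in range(1,l.max()+1) if (l==i).sum()>2000 and abs(np.argwhere(l==i).mean(0)[::-1]-u).max()<5][0]
    for z in(.02,.01):print(n,"rack",z,*rect(c,l==lab,z))
    # tray: grey/white not-wood region: bright low-saturation
    h=cv2.cvtColor(c["frame"],cv2.COLOR_RGB2HSV)
# cups dark mask
h=cv2.cvtColor(T["frame"],cv2.COLOR_RGB2HSV)
print("tray samples",h[205,125:135:3].tolist(),h[214,125:215:15].tolist(),"bench",h[225,130:140:4].tolist())
# tray corners by hand from the crop (px = 108+x/6.583, 170+y/6.577), z~.014 lips
for x,y in((75,108),(712,38),(738,235),(80,308)):
    p=(108+x/6.583,170+y/6.577);print("tray corner",ray(T,p,.012).round(4))
E
```

```text
cams [0.347 0.001 0.964] [1.005 0.138 0.879]
square top@ [0.5143 0.3139 0.101 ] scene@ [0.5119 0.3126 0.095 ] tri [0.5146 0.3128 0.1001]
flask top@ [0.5212 0.2496 0.111 ] scene@ [0.5205 0.2477 0.105 ] tri [0.522  0.2488 0.1081]
jar top@ [0.5279 0.1874 0.093 ] scene@ [0.5267 0.1855 0.087 ] tri [0.5286 0.1865 0.0907]
round top@ [0.5325 0.1251 0.107 ] scene@ [0.532  0.1226 0.101 ] tri [0.5334 0.1241 0.104 ]
top rack 0.02 [ 473.  -195.   280.7   64.7] yaw of y axis deg -1.26
top rack 0.01 [ 474.4 -197.1  283.7   65.4] yaw of y axis deg -1.26
scene rack 0.02 [ 475.7 -197.7  283.8   69.1] yaw of y axis deg -1.7
scene rack 0.01 [ 469.5 -201.6  287.1   69.9] yaw of y axis deg -1.7
tray samples [[18, 12, 108], [21, 18, 100], [25, 15, 99], [25, 15, 100]] [[90, 3, 190], [9, 13, 140], [30, 5, 154], [30, 5, 156], [38, 7, 151], [60, 1, 188]] bench [[38, 7, 155], [30, 5, 153], [30, 5, 153]]
tray corner [0.5507 0.3515 0.012 ]
tray corner [0.5747 0.0892 0.012 ]
tray corner [0.4917 0.0789 0.012 ]
tray corner [0.4677 0.3455 0.012 ]
```

Caps triangulate to within about 2 mm and at the right heights. Tray yaw is about +5.5°, rack centre about (0.474, −0.1965) with yaw about −1.4°. I'll turn the jaws to world yaw of about 2°, which suits both, then make plain translations.

```bash
cat > go.py <<'E'
import sys,numpy as np
from bench import arm
from scipy.spatial.transform import Rotation as Ro
# print tool-frame shift (mm) from measured pose to the target; turn (deg) to bring jaws to world yaw 2 deg, tool straight down
o=arm.get_obs();R=Ro.from_rotvec(o["tool_rot"]);y=np.radians(2)
G=Ro.from_matrix(np.array([[-np.sin(y),np.cos(y),0],[np.cos(y),np.sin(y),0],[0,0,-1]]))
print("t",round(o["clock"],2),"tcp",np.round(o["tool_pos"],4),"F",np.round(o["ft_force"],1),"grip",round(o["grip_width"],3),"turn",np.round((R.inv()*G).as_rotvec(degrees=True),2))
if len(sys.argv)>3: print("shift mm",np.round(R.inv().apply(np.array(sys.argv[1:4],float)-o["tool_pos"])*1000,1))
E
python3 -m handwheel '[[[1,0,0,0,0,0,-9.7],[1,0,0,0,0,0,-9.7],[1,0,0,0,0,0,-9.7],[1,0,0,0,0,0,-9.7],[1,0,0,0,0,0,-9.7]]]'
python3 -m handwheel '[[[1,0,0,0,0,0,-9.7],[1,0,0,0,0,0,-9.7],[1,0,0,0,0,0,-9.7],[1,0,0,0,0,0,0]]]'
python3 go.py .514 .3135 .2
```

```text
clock: 0.72
tool_pos: [0.1606, -0.6267, 0.214]
tool_rot: [-2.649, -1.671, -0.003]
ft_force: [-0.9, -0.3, -0.7]
grip_width: 0.997
clock: 1.23
tool_pos: [0.1594, -0.6252, 0.2113]
tool_rot: [-2.124, -2.296, -0.012]
ft_force: [0.2, -0.2, -0.1]
grip_width: 0.996
t 1.23 tcp [ 0.1594 -0.6252  0.2113] F [ 0.2 -0.2 -0.1] grip 0.996 turn [-0.25 -0.87  2.45]
shift mm [908.1 426.4  23.4]
```

```bash

python3 -m handwheel '[[[1,45,38,0,0,0,0.5],[1,45,38,0,0,0,0.5],[1,45,38,0,0,0,0.5],[1,45,38,0,0,0,0.5],[1,45,38,0,0,0,0.5]]]' >/dev/null
python3 -m handwheel '[[[1,45,38,0,0,0,0],[1,45,38,0,0,0,0],[1,45,38,0,0,0,0],[1,45,38,0,0,0,0],[1,0,0,0,0,0,0]]]' | head -2
python3 go.py .514 .3135 .17
```

```text
clock: 2.48
tool_pos: [0.4981, -0.1975, 0.2137]
t 2.48 tcp [ 0.4981 -0.1975  0.2137] F [-0.2  0.4  0.6] grip 1.002 turn [-0.13 -0.91 -2.3 ]
shift mm [510.4  13.4  51.8]
```

```bash

python3 -m handwheel '[[[1,56,1.5,0,0,-0.9,-2],[1,56,1.5,0,0,0,0],[1,56,1.5,0,0,0,0],[1,56,1.5,0,0,0,0],[1,56,1.5,0,0,0,0]]]' >/dev/null
python3 -m handwheel '[[[1,56,1.5,0,0,0,0],[1,56,1.5,0,0,0,0],[1,56,1.5,0,0,0,0],[1,50,1.5,0,0,0,0],[1,0,0,0,0,0,0]]]' | head -2
python3 go.py .514 .3135 .17
```

```text
clock: 3.72
tool_pos: [0.5098, 0.3017, 0.2097]
t 3.73 tcp [0.5098 0.3017 0.2097] F [-0.5 -0.8  0.2] grip 1.004 turn [-0.24  0.5  -2.98]
shift mm [12.2  4.2 39.6]
```

```bash

python3 -m handwheel '[[[1,12,4,0,0,0.5,0],[1,0,0,45,0,0,0],[1,0,0,40,0,0,0],[1,0,0,0,0,0,0]]]' | head -2
python3 go.py .514 .3135 .076
python3 - <<'E'
from bench import arm
import cv2,numpy as np
a=arm.camera("top")["frame"][140:260,100:240];b=arm.camera("scene")["frame"][150:260,280:430]
a=cv2.resize(a,(560,480));b=cv2.resize(b,None,fx=4,fy=4)[:440]
im=np.zeros((480,1160,3),np.uint8);im[:,:560]=a;im[:440,560:]=b
cv2.imwrite("pics/g1.png",cv2.resize(im,(790,327),interpolation=cv2.INTER_AREA)[:,:,::-1])
E
```

```text
clock: 4.22
tool_pos: [0.5186, 0.3073, 0.1231]
t 4.22 tcp [0.5186 0.3073 0.1231] F [-1.  -0.   1.6] grip 1.003 turn [-0.01  0.16 -3.86]
shift mm [ 6.2 -4.8 47.1]
```

View pics/g1.png

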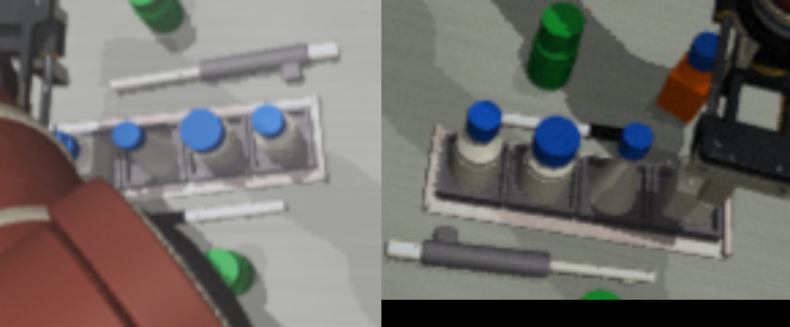

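The picture shows the open jaws straddling the square bottle's cap on its x sides. The neighbouring caps and the orange look-alike are clear of the fingers. I'll descend and grip.

```bash

python3 -m handwheel '[[[1,7,-5,0,0,0,0],[1,0,0,20,0,0,0],[1,0,0,20,0,0,0],[1,0,0,6,0,0,0],[1,0,0,0,0,0,0]]]' | head -2
python3 go.py .514 .3135 .076
```

```text
clock: 4.95
tool_pos: [0.5201, 0.3225, 0.089]
t 4.95 tcp [0.5201 0.3225 0.089 ] F [ 0.  -0.1  0.5] grip 0.998 turn [ 1.14 -0.74 -3.92]
shift mm [-9.4 -6.  12.8]
```

```bash
python3 go.py .514 .3135 .076;
python3 -m handwheel '[[[1,0,0,0,0,0,0],[1,0,0,0,0,0,0]]]' | head -2
python3 go.py .514 .3135 .076
```

```text
t 4.95 tcp [0.5201 0.3225 0.089 ] F [ 0.  -0.1  0.5] grip 0.998 turn [ 1.14 -0.74 -3.92]
shift mm [-9.4 -6.  12.8]
clock: 5.2
tool_pos: [0.5209, 0.3236, 0.0911]
t 5.2 tcp [0.5209 0.3236 0.0911] F [ 0.2  0.3 -0.3] grip 1.001 turn [ 1.3  -0.86 -3.92]
shift mm [-10.5  -6.9  14.7]
```

```bash

python3 -m handwheel '[[[1,-10,-7,0,1.3,-0.9,0],[1,0,0,7,0,0,0],[1,0,0,7,0,0,0]]]' | head -2
python3 go.py .514 .3135 .076
```

```text
clock: 5.58
tool_pos: [0.5137, 0.3131, 0.0771]
t 5.58 tcp [0.5137 0.3131 0.0771] F [-0.3 -0.4 -0.7] grip 1.002 turn [-0.02  0.   -3.95]
shift mm [0.4 0.3 1.1]
```

```bash

python3 -m handwheel '[[[-1,0,0,0,0,0,0],[-1,0,0,0,0,0,0],[-1,0,0,0,0,0,0],[-1,0,0,0,0,0,0],[-1,0,0,0,0,0,0]]]' 20 | head -2
python3 go.py .514 .3135 .076
```

```text
clock: 6.2
tool_pos: [0.5133, 0.3131, 0.0761]
t 6.2 tcp [0.5133 0.3131 0.0761] F [ 0.3 -0.2  0.4] grip 0.513 turn [-0.1   0.04 -3.94]
shift mm [0.4 0.7 0.1]
```

```bash

python3 -m handwheel '[[[-1,0,0,0,0,0,0],[-1,0,0,0,0,0,0],[-1,0,0,0,0,0,0],[-1,0,0,0,0,0,0],[-1,0,0,0,0,0,0]]]' 20 | head -2
python3 go.py .514 .3135 .076
```

```text
clock: 6.82
tool_pos: [0.5136, 0.3132, 0.0762]
t 6.83 tcp [0.5136 0.3132 0.0762] F [ 0.1  1.  -0.6] grip 0.308 turn [-0.06  0.02 -3.95]
shift mm [0.3 0.4 0.2]
```

Grip is 0.308 × 93 = 28.7 mm against a 29 mm cap, so it's held. Lifting.

```bash

python3 -m handwheel '[[[-1,0,0,-25,0,0,0],[-1,0,0,-30,0,0,0],[-1,0,0,-35,0,0,0],[-1,0,0,-35,0,0,0],[-1,0,0,-15,0,0,0]]]' 25 | head -2
python3 go.py .472 -.291 .22
```

```text
clock: 7.45
tool_pos: [0.511, 0.3108, 0.2155]
t 7.45 tcp [0.511  0.3108 0.2155] F [-0.1  1.4 -2.6] grip 0.302 turn [-0.63  0.42 -3.91]
shift mm [-6.028e+02 -1.900e+01  4.000e-01]
```

```bash

python3 -m handwheel '[[[-1,-30,-1,0,-0.6,0.4,0],[-1,-50,-1.6,0,0,0,0],[-1,-50,-1.6,0,0,0,0],[-1,-50,-1.6,0,0,0,0],[-1,-50,-1.6,0,0,0,0]]]' | head -2
python3 -m handwheel '[[[-1,-50,-1.6,0,0,0,0],[-1,-50,-1.6,0,0,0,0],[-1,-50,-1.6,0,0,0,0],[-1,-50,-1.6,0,0,0,0],[-1,-50,-1.6,0,0,0,0]]]' | head -2
python3 go.py .472 -.291 .22
```

```text
clock: 8.07
tool_pos: [0.4929, 0.0793, 0.2118]
clock: 8.7
tool_pos: [0.474, -0.1788, 0.2071]
t 8.7 tcp [ 0.474  -0.1788  0.2071] F [ 0.7  0.2 -2. ] grip 0.303 turn [-0.92 -0.13 -3.28]
shift mm [-112.1    0.3  -13.1]
```

```bash

python3 -m handwheel '[[[-1,-45,0,0,-0.5,0,0],[-1,-35,0,0,-0.4,0,0],[-1,-20,0,0,0,0,0],[-1,-5,0,0,0,0,0],[-1,0,0,0,0,0,0]]]' | head -2
python3 go.py .472 -.291 .11
python3 - <<'E'
from bench import arm
import cv2,numpy as np
a=arm.camera("top")["frame"][150:270,240:400];b=arm.camera("scene")["frame"][90:230,120:290]
a=cv2.resize(a,(400,300));b=cv2.resize(b,(395,325))
im=np.zeros((325,795,3),np.uint8);im[:300,:400]=a;im[:,400:]=b
cv2.imwrite("pics/p1.png",im[:,:,::-1])
E
```

```text
clock: 9.32
tool_pos: [0.467, -0.2891, 0.2021]
t 9.32 tcp [ 0.467  -0.2891  0.2021] F [ 0.4  0.9 -2.5] grip 0.307 turn [-0.53 -0.35 -3.63]
shift mm [-2.3  5.9 92.1]
```

View pics/p1.png

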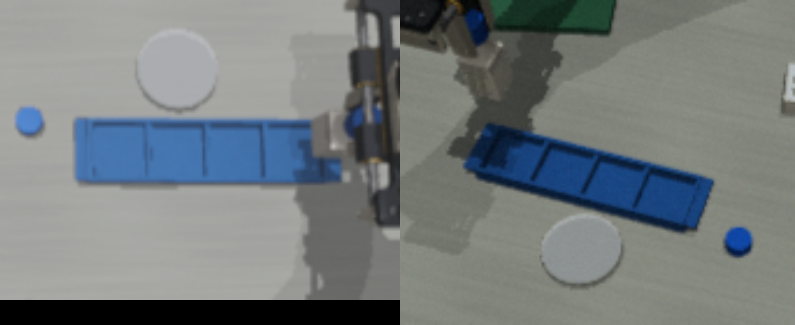

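The picture shows the square bottle hanging upright over the right end of the rack, which is empty. I'll cross-check the rack centre from its middle divider.

```bash
python3 - <<'E'
from h import *
T,S=load("top"),load("scene")
print(ray(T,(321.6,210.4),.02).round(4),ray(S,(202.6,167.5),.02).round(4))
for x,y in((147,151),(263,152)):print(ray(T,(240+x/2.5,150+y/2.5),.02).round(4))
E
python3 -m handwheel '[[[-1,-2,6,0,-0.5,0,0],[-1,0,0,30,0,-0.3,0],[-1,0,0,30,0,0,0],[-1,0,0,15,0,0,0],[-1,0,0,0,0,0,0]]]' | head -2
python3 go.py .472 -.291 .072
```

```text
[ 0.4718 -0.1923  0.02  ] [ 0.4836 -0.1882  0.02  ]
[ 0.4732 -0.1314  0.02  ]
[ 0.4694 -0.2554  0.02  ]
clock: 10.05
tool_pos: [0.4784, -0.2864, 0.1277]
t 10.05 tcp [ 0.4784 -0.2864  0.1277] F [-0.1  0.3 -1.5] grip 0.306 turn [ 0.4   0.02 -3.08]
shift mm [-4.7 -6.7 55.6]
```

```bash

python3 -m handwheel '[[[-1,-3,-7,0,0.4,0,0],[-1,0,0,15,0,0,0],[-1,0,0,10,0,0,0],[-1,0,0,5,0,0,0]]]' | head -2
python3 go.py .472 -.289 .072
```

```text
clock: 10.55
tool_pos: [0.4728, -0.2906, 0.0985]
t 10.55 tcp [ 0.4728 -0.2906  0.0985] F [-0.5 -0.1 -1.6] grip 0.304 turn [ 0.27  0.18 -3.11]
shift mm [ 1.6 -1.  26.5]
```

```bash

python3 -m handwheel '[[[-1,1,-1,10,0,0,0],[-1,0,0,8,0,0,0],[-1,0,0,4,0,0,0],[-1,0,0,0,0,0,0]]]' | head -2
python3 go.py .472 -.289 .072
```

```text
clock: 11.05
tool_pos: [0.4718, -0.2893, 0.0743]
t 11.05 tcp [ 0.4718 -0.2893  0.0743] F [ 0.6 -0.3 -2.3] grip 0.305 turn [ 0.22  0.14 -3.09]
shift mm [0.3 0.2 2.3]
```

```bash

python3 -m handwheel '[[[-1,0,0,2,0,0,0],[-1,0,0,0.5,0,0,0]]]' | head -5
python3 go.py .472 -.289 .072
```

```text
clock: 11.3
tool_pos: [0.4723, -0.2895, 0.0723]
tool_rot: [2.238, 2.196, 0.002]
ft_force: [-0.5, 0.6, 0.8]
grip_width: 0.306
t 11.3 tcp [ 0.4723 -0.2895  0.0723] F [-0.5  0.6  0.8] grip 0.306 turn [ 0.28  0.18 -3.09]
shift mm [ 0.5 -0.3  0.3]
```

Fz rose from −2 to about +0.8 N, so the bottle is on the floor. Release and retreat.

```bash

python3 -m handwheel '[[[1,0,0,0,0,0,0],[1,0,0,0,0,0,0],[1,0,0,0,0,0,0],[1,0,0,0,0,0,0],[1,0,0,0,0,0,0]]]' | tail -2
python3 -m handwheel '[[[1,0,0,-15,0,0,0],[1,0,0,-35,0,0,0],[1,0,0,-40,0,0,0],[1,0,0,-25,0,0,0],[1,0,0,0,0,0,0]]]' | tail -1
python3 go.py .5215 .249 .2
```

```text
ft_force: [0.1, 0.4, 0.1]
grip_width: 0.793
grip_width: 1.004
t 12.55 tcp [ 0.4732 -0.2893  0.1956] F [ 0.5 -0.1 -0.5] grip 1.004 turn [ 0.61  0.33 -3.06]
shift mm [539.1  38.3  -7. ]
```

```bash

python3 -m handwheel '[[[1,40,3,-2,0.6,0.3,-1],[1,55,4,-1,0,0,-1],[1,55,4,-1,0,0,-1],[1,55,4,-1,0,0,0],[1,55,4,-1,0,0,0]]]' | sed -n 2p
python3 -m handwheel '[[[1,55,3,-1,0,0,0],[1,55,3,-1,0,0,0],[1,55,3,-1,0,0,0],[1,50,3,-1,0,0,0],[1,35,3,-1,0,0,0]]]' | sed -n 2p
python3 go.py .5215 .249 .2
```

```text
tool_pos: [0.4868, -0.0282, 0.1972]
tool_pos: [0.4922, 0.2308, 0.1973]
t 13.8 tcp [0.4922 0.2308 0.1973] F [ 0.4 -0.3  0.1] grip 0.998 turn [-0.78  0.17 -0.55]
shift mm [17.4 29.7 -3.1]
```

```bash

python3 -m handwheel '[[[1,12,29,0,-0.7,0,0],[1,0,0,20,0,0,0],[1,0,0,30,0,0,0],[1,0,0,15,0,0,0],[1,0,0,0,0,0,0]]]' | sed -n 2p
python3 go.py .5215 .249 .086
```

```text
tool_pos: [0.5175, 0.2483, 0.126]
t 14.43 tcp [0.5175 0.2483 0.126 ] F [ 0.4  0.3 -0. ] grip 0.999 turn [-0.45  0.18 -0.02]
shift mm [ 0.7  4.3 40. ]
```

```bash

python3 -m handwheel '[[[1,0.5,4,10,-0.4,0.1,0],[1,0,0,15,0,0,0],[1,0,0,9,0,0,0],[1,0,0,4,0,0,0]]]' | sed -n 2p
python3 go.py .5215 .249 .086
```

```text
tool_pos: [0.5231, 0.2493, 0.0874]
t 14.93 tcp [0.5231 0.2493 0.0874] F [ 0.2  1.1 -0. ] grip 1.0 turn [ 0.18 -0.02 -0.06]
shift mm [-0.2 -1.6  1.4]
```

```bash

python3 -m handwheel '[[[-1,0,-1.5,1,0,0,0],[-1,0,0,0,0,0,0],[-1,0,0,0,0,0,0],[-1,0,0,0,0,0,0],[-1,0,0,0,0,0,0]]]' 20 | sed -n 2p
python3 -m handwheel '[[[-1,0,0,0,0,0,0],[-1,0,0,0,0,0,0],[-1,0,0,0,0,0,0],[-1,0,0,0,0,0,0],[-1,0,0,0,0,0,0]]]' 20 | sed -n 2p
python3 go.py .4735 -.226 .22
```

```text
tool_pos: [0.5219, 0.2497, 0.0872]
tool_pos: [0.5222, 0.2497, 0.0873]
t 16.18 tcp [0.5222 0.2497 0.0873] F [ 0.4 -0.1 -0.5] grip 0.262 turn [ 0.29 -0.07 -0.07]
shift mm [-473.6  -64.  -133.7]
```

Grip is 0.262 × 93 = 24.4 mm, which matches the 25 mm cap. Lift and carry.

```bash

python3 -m handwheel '[[[-1,0,0,-25,0,0,0],[-1,0,0,-30,0,0,0],[-1,0,0,-35,0,0,0],[-1,0,0,-30,0,0,0],[-1,0,0,-15,0,0,0]]]' 25 | sed -n 2p
python3 -m handwheel '[[[-1,-30,-2,-2,0,0,1],[-1,-50,-4,-1,0,0,1],[-1,-50,-4,-1,0,0,1],[-1,-50,-4,-1,0,0,1],[-1,-50,-4,-1,0,0,0]]]' | sed -n 2p
python3 -m handwheel '[[[-1,-50,-4,-1,0,0,0],[-1,-50,-4,-1,0,0,0],[-1,-50,-4,-1,0,0,0],[-1,-35,-4,-1,0,0,0],[-1,-15,0,0,0,0,0]]]' | sed -n 2p
python3 go.py .4735 -.226 .12
```

```text
tool_pos: [0.5188, 0.2477, 0.2221]
tool_pos: [0.498, 0.0167, 0.2264]
tool_pos: [0.4711, -0.1929, 0.2268]
t 18.05 tcp [ 0.4711 -0.1929  0.2268] F [-0.2  0.2 -1.3] grip 0.26 turn [-1.01  0.01 -3.91]
shift mm [-32.9   5.4 106.8]
```

```bash

python3 -m handwheel '[[[-1,-32,4,0,-1,0,0],[-1,-2,0,0,0,0,0],[-1,0,0,25,0,0,0],[-1,0,0,30,0,0,0],[-1,0,0,15,0,0,0]]]' | sed -n 2p
python3 go.py .4735 -.226 .0833
```

```text
tool_pos: [0.4765, -0.22, 0.1545]
t 18.68 tcp [ 0.4765 -0.22    0.1545] F [-0.3  0.4 -0.5] grip 0.262 turn [ 0.09 -0.33 -3.44]
shift mm [-6.4 -2.9 71.1]
```

```bash

python3 -m handwheel '[[[-1,-6.5,-3,10,0,-0.3,0],[-1,0,0,15,0,0,0],[-1,0,0,15,0,0,0],[-1,0,0,8,0,0,0],[-1,0,0,0,0,0,0]]]' | sed -n 2p
python3 go.py .4735 -.226 .0833
```

```text
tool_pos: [0.4739, -0.2223, 0.1029]
t 19.3 tcp [ 0.4739 -0.2223  0.1029] F [-0.9  0.9 -1.2] grip 0.26 turn [ 0.   -0.21 -3.12]
shift mm [-3.8 -0.3 19.5]
```

```bash

python3 -m handwheel '[[[-1,-4,0,6,0,-0.2,0],[-1,0,0,6,0,0,0],[-1,0,0,4,0,0,0],[-1,0,0,1.5,0,0,0]]]' | sed -n 2p
python3 go.py .4735 -.226 .0833
```

```text
tool_pos: [0.4747, -0.2272, 0.0852]
t 19.8 tcp [ 0.4747 -0.2272  0.0852] F [ 0.8 -0.9 -2. ] grip 0.26 turn [ 0.14  0.08 -3.16]
shift mm [ 1.2 -1.3  1.9]
```

```bash

python3 -m handwheel '[[[-1,1,-1,1.8,0,0,0],[-1,0,0,0.6,0,0,0]]]' | sed -n 2p
python3 go.py .4735 -.226 .0833
```

```text
tool_pos: [0.474, -0.2264, 0.0832]
t 20.05 tcp [ 0.474  -0.2264  0.0832] F [-0.4 -0.6  3.8] grip 0.261 turn [ 0.18  0.11 -3.16]
shift mm [ 0.4 -0.5 -0.1]
```

Contact at Fz +3.8 N. Release, retreat and travel to the jar.

```bash

python3 -m handwheel '[[[1,0,0,0,0,0,0],[1,0,0,0,0,0,0],[1,0,0,0,0,0,0],[1,0,0,0,0,0,0],[1,0,0,0,0,0,0]]]' | tail -2
python3 -m handwheel '[[[1,0,0,-15,0,0,0],[1,0,0,-35,0,0,0],[1,0,0,-40,0,0,0],[1,0,0,-15,0,0,0],[1,0,0,0,0,0,0]]]' | tail -1
python3 go.py .528 .187 .2
```

```text
ft_force: [-0.1, -0.1, 0.5]
grip_width: 0.744
grip_width: 1.003
t 21.3 tcp [ 0.4748 -0.2259  0.1956] F [ 0.3 -0.3  0.1] grip 1.003 turn [ 0.43  0.18 -3.12]
shift mm [413.8  45.1  -5.3]
```

```bash

python3 -m handwheel '[[[1,35,5,0,0,0,-1],[1,50,8,0,0,0,-1],[1,50,8,0,0,0,-1],[1,50,8,0,0,0,0],[1,50,8,0,0,0,0]]]' | sed -n 2p
python3 -m handwheel '[[[1,50,8,0,0,0,0],[1,50,8,0,0,0,0],[1,40,6,0,0,0,0],[1,15,6,0,0,0,0],[1,5,0,0,0,0,0]]]' | sed -n 2p
python3 go.py .528 .187 .12
```

```text
tool_pos: [0.5083, 0.0097, 0.1927]
tool_pos: [0.5308, 0.178, 0.1891]
t 22.55 tcp [0.5308 0.178  0.1891] F [0.3 0.2 0.5] grip 0.999 turn [-0.11  0.36 -0.41]
shift mm [ 9.5 -2.4 69. ]
```

```bash

python3 -m handwheel '[[[1,8,-2,10,0,0.3,0],[1,0,0,25,0,0,0],[1,0,0,25,0,0,0],[1,0,0,10,0,0,0],[1,0,0,0,0,0,0]]]' | sed -n 2p
python3 go.py .528 .187 .068
```

```text
tool_pos: [0.5282, 0.1775, 0.1151]
t 23.18 tcp [0.5282 0.1775 0.1151] F [ 0.  -0.3  0.4] grip 0.996 turn [-0.25  0.37 -1.06]
shift mm [ 9.8  0.1 47.1]
```

```bash

python3 -m handwheel '[[[1,10,0,5,-0.2,0.3,0],[1,0,0,15,0,0,0],[1,0,0,15,0,0,0],[1,0,0,8,0,0,0],[1,0,0,2,0,0,0]]]' | sed -n 2p
python3 go.py .528 .187 .068
```

```text
tool_pos: [0.5291, 0.1885, 0.0684]
t 23.8 tcp [0.5291 0.1885 0.0684] F [ 0.4  0.6 -0.2] grip 1.0 turn [ 0.13 -0.01 -1.08]
shift mm [-1.5 -1.1  0.4]
```

```bash

python3 -m handwheel '[[[-1,-1.5,-1,0,0,0,0],[-1,0,0,0,0,0,0],[-1,0,0,0,0,0,0],[-1,0,0,0,0,0,0],[-1,0,0,0,0,0,0]]]' 20 | sed -n 2p
python3 -m handwheel '[[[-1,0,0,0,0,0,0],[-1,0,0,0,0,0,0],[-1,0,0,0,0,0,0],[-1,0,0,0,0,0,0]]]' 20 | sed -n 2p
python3 go.py .475 -.163 .22
```

```text
tool_pos: [0.5288, 0.187, 0.0693]
tool_pos: [0.529, 0.187, 0.0694]
t 24.93 tcp [0.529  0.187  0.0694] F [-0.8  0.2  1.1] grip 0.414 turn [ 0.26 -0.05 -1.11]
shift mm [-349.   -58.7 -151.2]
```

Grip is 38.5 mm against the 39 mm jar cap. Lift and carry.

```bash

python3 -m handwheel '[[[-1,0,0,-25,0,0,0],[-1,0,0,-35,0,0,0],[-1,0,0,-40,0,0,0],[-1,0,0,-35,0,0,0],[-1,0,0,-15,0,0,0]]]' 25 | sed -n 2p
python3 -m handwheel '[[[-1,-30,-4,0,0,0,0.5],[-1,-50,-7,0,0,0,0.5],[-1,-50,-7,0,0,0,0.5],[-1,-50,-7,0,0,0,0.5],[-1,-50,-7,0,0,0,0]]]' | sed -n 2p
python3 -m handwheel '[[[-1,-50,-7,0,0,0,0],[-1,-35,-5,0,0,0,0],[-1,-15,-3,0,0,0,0],[-1,0,0,0,0,0,0]]]' | sed -n 2p
python3 go.py .475 -.163 .12
```

```text
tool_pos: [0.5254, 0.1853, 0.2195]
tool_pos: [0.4903, -0.0457, 0.2164]
tool_pos: [0.4694, -0.1525, 0.2125]
t 26.68 tcp [ 0.4694 -0.1525  0.2125] F [ 0.   0.1 -1.1] grip 0.413 turn [-1.2  -0.07 -2.95]
shift mm [-10.4   7.7  92.3]
```

```bash

python3 -m handwheel '[[[-1,-10,6,0,-1.2,0,0],[-1,0,0,25,0,0,0],[-1,0,0,35,0,0,0],[-1,0,0,25,0,0,0],[-1,0,0,5,0,0,0]]]' | sed -n 2p
python3 go.py .475 -.163 .0654
```

```text
tool_pos: [0.4812, -0.1558, 0.1213]
t 27.3 tcp [ 0.4812 -0.1558  0.1213] F [ 0.1 -0.2 -2.6] grip 0.411 turn [ 0.59 -0.19 -2.18]
shift mm [-7.4 -6.8 55.8]
```

```bash

python3 -m handwheel '[[[-1,-8,-7,0,0.5,-0.2,0],[-1,0,0,12,0,0,0],[-1,0,0,12,0,0,0],[-1,0,0,6,0,0,0],[-1,0,0,0,0,0,0]]]' | sed -n 2p
python3 go.py .475 -.163 .0654
```

```text
tool_pos: [0.4763, -0.1638, 0.0914]
t 27.93 tcp [ 0.4763 -0.1638  0.0914] F [ 0.2 -0.3 -1.6] grip 0.415 turn [ 0.35  0.07 -2.07]
shift mm [ 0.9 -1.5 26. ]
```

```bash

python3 -m handwheel '[[[-1,1,-1.5,8,0.3,0,0],[-1,0,0,8,0,0,0],[-1,0,0,5,0,0,0],[-1,0,0,2,0,0,0]]]' | sed -n 2p
python3 go.py .475 -.163 .0654
```

```text
tool_pos: [0.4753, -0.1628, 0.0671]
t 28.43 tcp [ 0.4753 -0.1628  0.0671] F [-0.1 -0.9 -2.2] grip 0.415 turn [ 0.09  0.08 -2.07]
shift mm [-0.2 -0.3  1.7]
```

```bash

python3 -m handwheel '[[[-1,0,0,1.5,0,0,0],[-1,0,0,0.6,0,0,0]]]' | sed -n 2p
python3 go.py .475 -.163 .0654
```

```text
tool_pos: [0.4754, -0.1629, 0.0653]
t 28.68 tcp [ 0.4754 -0.1629  0.0653] F [-1.7  0.1  5.8] grip 0.413 turn [ 0.1   0.1  -2.07]
shift mm [-0.1 -0.4 -0.1]
```

Contact at Fz +5.8 N. Release, retreat, then go to the round bottle. I'll check the rack with a picture from there.

```bash

python3 -m handwheel '[[[1,0,0,0,0,0,0],[1,0,0,0,0,0,0],[1,0,0,0,0,0,0],[1,0,0,0,0,0,0],[1,0,0,0,0,0,0]]]' | tail -2
python3 -m handwheel '[[[1,0,0,-15,0,0,0],[1,0,0,-40,0,0,0],[1,0,0,-45,0,0,0],[1,0,0,-25,0,0,0],[1,0,0,0,0,0,0]]]' | tail -1
python3 go.py .533 .1245 .2
```

```text
ft_force: [0.3, -0.0, -0.7]
grip_width: 0.901
grip_width: 0.998
t 29.93 tcp [ 0.4765 -0.1624  0.1983] F [-0.1 -0.1  0. ] grip 0.998 turn [ 0.4   0.16 -2.03]
shift mm [286.9  56.4  -2.1]
```

```bash

python3 -m handwheel '[[[1,35,7,0,0,0,-0.5],[1,50,10,0,0,0,-0.5],[1,50,10,0,0,0,0],[1,50,10,0,0,0,0],[1,40,10,0,0,0,0]]]' | sed -n 2p
python3 -m handwheel '[[[1,35,5,0,0,0,0],[1,15,3,0,0,0,0],[1,5,0,0,0,0,0],[1,0,0,0,0,0,0]]]' | sed -n 2p
python3 go.py .533 .1245 .13
python3 - <<'E'
from bench import arm
import cv2,numpy as np
a=arm.camera("top");b=arm.camera("scene");np.savez("top1.npz",**a);np.savez("scene1.npz",**b)
a=cv2.resize(a["frame"][150:270,240:400],(400,300));b=cv2.resize(b["frame"][90:230,120:290],(395,325))
im=np.zeros((325,795,3),np.uint8);im[:300,:400]=a;im[:,400:]=b
cv2.imwrite("pics/p3.png",im[:,:,::-1])
E
```

```text
tool_pos: [0.5193, 0.0633, 0.1932]
tool_pos: [0.5248, 0.1211, 0.1894]
t 31.05 tcp [0.5248 0.1211 0.1894] F [ 0.5  0.3 -0.3] grip 1.0 turn [-0.44  0.42 -1.4 ]
shift mm [ 3.7  8.7 59.4]
```

View pics/p3.png

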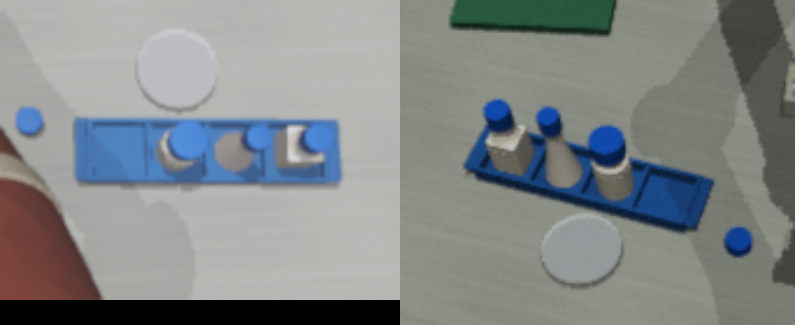

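The picture shows jar, flask and square standing upright in the three right-hand compartments. In the left crop their caps are at (187,140), (258,137) and (318,138). The left compartment is free. Now the round bottle.

```bash

python3 -m handwheel '[[[1,3,8,10,-0.4,0.4,0],[1,0,0,25,0,0,0],[1,0,0,15,0,0,0],[1,0,0,5,0,0,0],[1,0,0,0,0,0,0]]]' | sed -n 2p
python3 go.py .533 .1245 .082
```

```text
tool_pos: [0.5354, 0.1194, 0.132]
t 31.77 tcp [0.5354 0.1194 0.132 ] F [-0.7  0.8  0.7] grip 0.994 turn [ 0.13  0.09 -1.88]
shift mm [ 5.2 -2.5 49.9]
```

```bash

python3 -m handwheel '[[[1,5,-2.5,8,0,0,0],[1,0,0,15,0,0,0],[1,0,0,15,0,0,0],[1,0,0,8,0,0,0],[1,0,0,2,0,0,0]]]' | sed -n 2p
python3 go.py .533 .1245 .082
```

```text
tool_pos: [0.5334, 0.1253, 0.0815]
t 32.4 tcp [0.5334 0.1253 0.0815] F [-0.1 -0.2 -0. ] grip 0.999 turn [ 0.23  0.05 -1.85]
shift mm [-0.8 -0.4 -0.5]
```

```bash

python3 -m handwheel '[[[-1,-0.8,0,0,0,0,0],[-1,0,0,0,0,0,0],[-1,0,0,0,0,0,0],[-1,0,0,0,0,0,0],[-1,0,0,0,0,0,0]]]' 20 | sed -n 2p
python3 -m handwheel '[[[-1,0,0,0,0,0,0],[-1,0,0,0,0,0,0],[-1,0,0,0,0,0,0],[-1,0,0,0,0,0,0],[-1,0,0,0,0,0,0]]]' 20 | sed -n 2p
python3 go.py .4765 -.100 .22
```

```text
tool_pos: [0.5343, 0.1245, 0.0824]
tool_pos: [0.5344, 0.1245, 0.0825]
t 33.65 tcp [0.5344 0.1245 0.0825] F [ 0.2 -0.1  0.5] grip 0.306 turn [ 0.37  0.02 -1.87]
shift mm [-224.4  -57.5 -137.8]
```

Grip is 28.5 mm, correct for the 29 mm cap. The set-down height is 0.0785.

```bash

python3 -m handwheel '[[[-1,0,0,-25,0,0,0],[-1,0,0,-30,0,0,0],[-1,0,0,-35,0,0,0],[-1,0,0,-35,0,0,0],[-1,0,0,-10,0,0,0]]]' 25 | sed -n 2p
python3 -m handwheel '[[[-1,-30,-6,0,0,0,0.5],[-1,-45,-11,0,0,0,0.5],[-1,-45,-11,0,0,0,0.5],[-1,-40,-11,0,0,0,0],[-1,-30,-8,0,0,0,0]]]' | sed -n 2p
python3 -m handwheel '[[[-1,-15,-4,0,0,0,0],[-1,-5,0,0,0,0,0],[-1,0,0,0,0,0,0]]]' | sed -n 2p
python3 go.py .4765 -.100 .13
```

```text
tool_pos: [0.5311, 0.1236, 0.2182]
tool_pos: [0.4777, -0.0682, 0.2133]
tool_pos: [0.4716, -0.0896, 0.2111]
t 35.27 tcp [ 0.4716 -0.0896  0.2111] F [ 0.4  0.5 -1.1] grip 0.304 turn [-0.84 -0.06 -3.15]
shift mm [-10.4   6.3  81. ]
```

```bash

python3 -m handwheel '[[[-1,-10,5,0,-0.8,0,0],[-1,0,0,25,0,0,0],[-1,0,0,30,0,0,0],[-1,0,0,15,0,0,0],[-1,0,0,0,0,0,0]]]' | sed -n 2p
python3 go.py .4765 -.100 .0785
```

```text
tool_pos: [0.4813, -0.0969, 0.1401]
t 35.9 tcp [ 0.4813 -0.0969  0.1401] F [ 0.9  0.3 -0.7] grip 0.305 turn [ 0.44 -0.1  -2.68]
shift mm [-3.3 -5.2 61.5]
```

```bash

python3 -m handwheel '[[[-1,-3.5,-5,0,0.4,-0.1,0],[-1,0,0,15,0,0,0],[-1,0,0,15,0,0,0],[-1,0,0,8,0,0,0],[-1,0,0,0,0,0,0]]]' | sed -n 2p
python3 go.py .4765 -.100 .0785
```

```text
tool_pos: [0.4782, -0.1007, 0.1018]
t 36.52 tcp [ 0.4782 -0.1007  0.1018] F [-0.4  0.8 -1.9] grip 0.306 turn [ 0.32  0.05 -2.65]
shift mm [ 0.7 -1.9 23.3]
```

```bash

python3 -m handwheel '[[[-1,0.5,-2,8,0.3,0,0],[-1,0,0,7,0,0,0],[-1,0,0,4,0,0,0],[-1,0,0,1.5,0,0,0]]]' | sed -n 2p
python3 go.py .4765 -.100 .0785
```

```text
tool_pos: [0.4769, -0.1002, 0.0806]
t 37.02 tcp [ 0.4769 -0.1002  0.0806] F [-0.5 -1.  -1.1] grip 0.308 turn [ 0.11  0.05 -2.65]
shift mm [ 0.2 -0.4  2.1]
```

```bash

python3 -m handwheel '[[[-1,0,0,1.8,0,0,0],[-1,0,0,0.6,0,0,0]]]' | sed -n 2p
python3 go.py .4765 -.100 .0785
```

```text
tool_pos: [0.4771, -0.1002, 0.0785]
t 37.27 tcp [ 0.4771 -0.1002  0.0785] F [-1.2  1.2  4.6] grip 0.304 turn [ 0.13  0.07 -2.65]
shift mm [ 0.2 -0.6 -0. ]
```

Contact at Fz +4.6 N. Release, retreat up, and move clear to the tray side for the final look.

```bash

python3 -m handwheel '[[[1,0,0,0,0,0,0],[1,0,0,0,0,0,0],[1,0,0,0,0,0,0],[1,0,0,0,0,0,0],[1,0,0,0,0,0,0]]]' | tail -2
python3 -m handwheel '[[[1,0,0,-15,0,0,0],[1,0,0,-40,0,0,0],[1,0,0,-45,0,0,0],[1,0,0,-25,0,0,0],[1,0,0,0,0,0,0]]]' | tail -1
python3 -m handwheel '[[[1,35,7,0,0,0,0],[1,50,8,0,0,0,0],[1,50,8,0,0,0,0],[1,50,8,0,0,0,0],[1,20,0,0,0,0,0]]]' | sed -n 2p
python3 -m handwheel '[[[1,0,0,0,0,0,0],[1,0,0,0,0,0,0],[1,0,0,0,0,0,0]]]' | sed -n 2p
python3 - <<'E'
from bench import arm
from h import *
a=arm.camera("top");b=arm.camera("scene");np.savez("top2.npz",**a);np.savez("scene2.npz",**b)
# compartment targets: rack c (.4735,-.1945), yaw -1.4; expected cap-centre pixels drawn as crosses
c=np.array([.4735,-.1945]);yy=np.radians(-1.4);ax=np.array([-np.sin(yy),np.cos(yy)])
A=a["frame"].copy();B=b["frame"].copy()
for n,d,H in(("square",-.0945,.098),("flask",-.0315,.108),("jar",.0315,.09),("round",.0945,.104)):
    p=c+d*ax
    print(n,"expected cap-top px top",proj(a,[*p,.005+H]).round(1),"scene",proj(b,[*p,.005+H]).round(1),"mm per px ~2.4")
A=cv2.resize(A[150:270,240:400],(400,300),interpolation=cv2.INTER_CUBIC);B=cv2.resize(B[90:230,120:290],(395,325),interpolation=cv2.INTER_CUBIC)
im=np.zeros((325,795,3),np.uint8);im[:300,:400]=A;im[:,400:]=B
cv2.imwrite("pics/p4.png",im[:,:,::-1])
E
```

```text
ft_force: [0.1, 0.3, -0.4]
grip_width: 0.789
grip_width: 1.001
tool_pos: [0.5097, 0.1067, 0.2064]
tool_pos: [0.5081, 0.1054, 0.2042]
square expected cap-top px top [367.7 205.2] scene [162.1 136.3] mm per px ~2.4
flask expected cap-top px top [343.  204.5] scene [184.4 139.4] mm per px ~2.4
jar expected cap-top px top [315.6 205.6] scene [209.1 149.6] mm per px ~2.4
round expected cap-top px top [290.7 204.6] scene [232.5 152.1] mm per px ~2.4
```

View pics/p4.png

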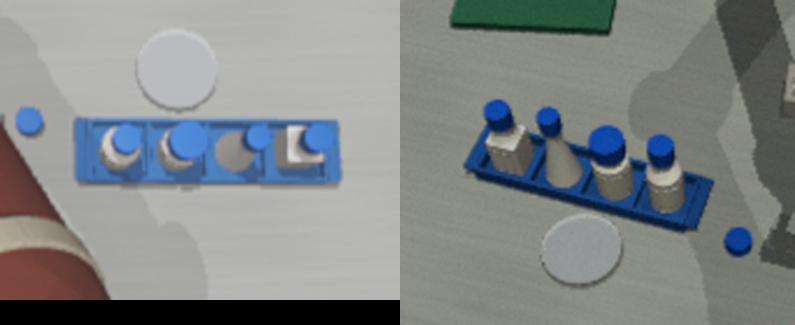

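The final picture shows round, jar, flask and square upright from left to right, one per compartment. In full-frame top-view pixels their caps are at about (290,206), (315,206), (343,205) and (367,205). Each is within 1 px (about 2.4 mm) of where it should be.

```bash
python3 -c "
from bench import arm
print(arm.get_obs()['clock']);print(arm.hand_in())"
```

```text
39.625
the job is handed in; nothing more can be done
None
```

All four bottles are in the rack in reverse order, and I handed the job in at about 40 s of the 109 s allowed; no verdict was given. The tray read square, flask, jar, round from the left. The rack now reads round, jar, flask, square from the left.

**How they were moved:** I gripped each bottle by its cap, and the grip widths matched the given cap sizes to within 1 mm. I set each one down until the wrist felt the floor (+0.8 to +5.8 N) at the expected height, then let go. The look-alikes were left alone.

**Last checks:** In the final pictures each bottle stands upright in its own compartment, with its cap within about 1 pixel (2.4 mm) of where it should be, and the gripper is clear of the rack.

**Weak points:** My estimates of the rack's centre disagreed:
- **Between the two cameras:** the rack outlines differed by about 3 mm.
- **From the middle divider:** reading it by eye gave up to 12 mm difference in x and 9 mm in y.

I used a value in between. The compartment walls leave each bottle at most about 10 mm of play, so a bottle standing on the compartment floor is within the 15 mm limit. I did not measure the feet directly.

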